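Load the kiln rack in reverse order

ROBOT

A 7-joint arm with a two-finger parallel gripper is mounted at the origin on the work surface. World frame = base frame: x ahead of the robot, y to its left, z up, the work surface at z = 0. Lengths are in m, angles in rad, forces in N, time in s.
With the tool pointing down it reaches from about 0.4 to 0.85 m from the base axis. Payload 4.5 kg.
Tool frame: the origin (TCP) lies where the fingers leave the gripper's body, on its centre line; the fingertips stand 64 mm ahead of it and the grasp point (between the pads) lies 45 mm ahead of it; z points along the fingers, y is the line along which they close (so a half turn about z gives the same grasp; the last joint's range is limited). The gripper opens to 88 mm and grips with 3 to 60 N. Pads are 18 mm wide; open, the fingers measure 123 mm over their backs; the gripper's body (75 mm by 187 mm) begins 45 mm behind the grasp point.
Start: joints at [-1.201, 0.689, -0.195, 1.565, 0.157, 0.902, -0.215], TCP at [0.206, 0.59, 0.303] pointing down, gripper open.
Joint ranges: [-3.01, 3.01], [-0.46, 2.08], [-1.47, 1.51], [0.13, 2.56], [-1, 4.14], [0.04, 2.09], [-2.66, 2.66]. Speed limits (rad/s): [2.57, 2.57, 3.14, 3.14, 3.14, 3.14, 3.14].

INTERFACE

Orientations are given as a unit quaternion [x, y, z, w].
In Python, from plant import r gives the robot as it stands.
- The arm moves only by the tool play_rows, never from a script. Its arguments are lists of equal length, an entry for each row: "translation": the shift along the tool's x, y, z in m, a list of three; "delta_rot": the turn, a rotation vector about the tool's x, y, z in degrees, a list of three; "grip": the opening, from -1 (shut) to 1 (fully open). In form: {"translation": [[x, y, z], ...], "delta_rot": [[rx, ry, rz], ...], "grip": [grip, ...]}. A call has 1 to 20 rows; each row shifts and turns the commanded pose from where the row before left it, along the tool's axes as they then stand; what a row does not reach is not made up. A row lasts 1/8 s, in which the tool goes at most 62.5 mm and 10.7 degrees, less where a joint would pass 70% of its speed; a pose out of reach is approached as far as the arm can. A call with a gripper value outside its range is refused whole. The fingers move at their own pace and stop on an object; "squeeze" is the grip in N (left out, the last holds). Time passes only in rows, so rows that do not move let the fingers close. It gives the time, the measured TCP pose, the force, the opening and the grip force at its end, in the units of the state.
- r.get_state(): the state, without advancing time (a new reading comes with each control period).
- r.snapshot(name): name is "side" or "top"; returns the picture (480x640x3 uint8, blue, green, red); there is no depth.
- r.get_calibration(name): a dict with "intrinsics" (3x3 intrinsics, pixels), "eye" and "rotation" of the camera in the world. Camera axes: x right, y up, looking along -z (the intrinsics and any distortion apply to the point x, -y, -z); pixel columns grow to the right and rows downward; lengths in m; the calibration is good to about 2 mm. A picture is of the moment at which its call begins. get_calibration takes no time and is no camera call.
- r.finish_job(): hands the job in; it is judged then, once.
Trained networks look in the newest picture that a camera, given by its name, has taken for a name from the list of things; names that differ only in an ending like _2 or _b are one class to them, and where a whole thing is asked for, a point or a joint stands for the part that bears it (a point fixed in the world has none). Each returns a list of dicts, best first, with "confidence" (0 to 1); they miss things now and then, are a little off and sometimes report something else, mostly with a low value. They report only what shows in the picture. A call takes as long as a camera call. They do not tell look-alikes from the thing itself.
- r.look_for(camera, target): "point" ([x, y, z] in m, in world coordinates, good to about 4 mm: the middle of the surface that is visible of it).
- r.silhouettes(camera, target): "pixels" (480x640 bool, what is visible of it).
The state is a dict: "clock": time; "q": joint angles; "qd": joint speeds; "joint_torque": joint torques, N m; "tool_pos": TCP position; "eef_rot": TCP orientation; "contact_force": force on the tool from outside, world axes, zero at the start; "moment": the same for the moment, N m; "opening": opening from 0.0 (shut) to 1.0 (fully open); "finger_force": force on a finger pad.
Only numpy, scipy, OpenCV 4.12 (cv2) and the standard library are available. Lean on these libraries where they do the work, as an engineer would, in place of code of your own. Each camera call takes 0.05 s, during which the arm holds its last target. There are 200 camera calls.

TASK

Move the four white ceramic pieces from the wooden drying rack to the empty steel kiln rack in reverse order, because that rack is turned round on its way to the kiln: the piece now at the left end goes to the right end, the next one beside it, and so on. Stand each piece upright in the middle of its own plaster disc; they are fragile, so set them down rather than dropping them and knock none over. Leave the paint jar, the can and the plaster knife where they are.

Things in the scene. Friction and masses are not known exactly. Their poses are not given: they have to be found in the camera images.
- drying_rack: Rack full at the start: wooden board 90 (x) by 386 (y) mm, top 30 mm above the table, between dark end cheeks 50 mm high (outer faces y = +-205 mm). Four places at x = 0, y = 138, 46, -46, -138 mm, each with a cork disc. Origin: centre of underside, on the table; x across, y along the row (to the robot's left within 0.12 rad), z up. Fixed; nearer or farther of the two racks.
- kiln_rack: Rack empty at the start: dark steel board 90 by 386 mm, end cheeks 50 mm high (outer faces y = +-205 mm). Four fixed plaster discs, 72 mm across, tops 34 mm above the table, at x = 0, y = 138, 46, -46, -138 mm: places to fill. Origin: centre of underside, on the table; x across, y along the row (to the robot's left within 0.12 rad), z up. Fixed; nearer or farther of the two racks.
- vase: White unglazed bud vase, round, 90 mm tall: foot 36 mm across, straight belly 44 mm across from 18 to 56 mm up, neck 20 mm across at 80 mm, lip 30 mm across, dark mouth. Loose, 80-190 g. Origin: centre of underside, on its axis; turned up to 0.3 rad from the drying rack. Grip across the belly, about 42 mm up.
- rabbit: White unglazed rabbit, 84 mm tall: round body 42 mm across, straight to 42 mm up, ends at 54 mm; head 32 mm across centred at y = 21, z = 52 mm; ears slant back to y = -12 mm, tail to y = -32 mm. Faces its own +y. Loose, 80-190 g. Origin: centre of underside, on its axis; turned up to 0.3 rad from the drying rack. Grip the body along its x axis (42 mm), about 28 mm up.
- mug: White unglazed small mug, open, 58 mm tall, 54 mm across (foot 50 mm), wall 4 mm, loop handle reaching y = +47 mm in its own frame. Loose, 80-190 g. Origin: centre of underside, on its axis; turned up to 0.3 rad from the drying rack. Grip from outside along its x axis (54 mm), about 32 mm up.
- house: White unglazed model house: block 44 by 44 mm, walls 40 mm high, gabled roof with ridge along its x axis about 59 mm up, chimney 10 mm wide at x = 12, y = 11 mm, top 68 mm up. Loose, 80-190 g. Origin: centre of underside, on its axis; turned up to 0.3 rad from the drying rack. Grip across the gable faces along its x axis (44 mm), about 26 mm up.
- pad_vase: The cork disc under the vase at the start, fixed on the drying rack at one of its four places; it stays and marks where the vase came from. 72 mm across, 4 mm thick; origin: centre of underside, 30 mm above the table; axes as the rack's. All four look alike. The vase starts within 5 mm of its middle in x and y.
- pad_rabbit: The cork disc under the rabbit at the start, fixed on the drying rack at one of its four places; it stays and marks where the rabbit came from. 72 mm across, 4 mm thick; origin: centre of underside, 30 mm above the table; axes as the rack's. All four look alike. The rabbit starts within 5 mm of its middle in x and y.
- pad_mug: The cork disc under the mug at the start, fixed on the drying rack at one of its four places; it stays and marks where the mug came from. 72 mm across, 4 mm thick; origin: centre of underside, 30 mm above the table; axes as the rack's. All four look alike. The mug starts within 5 mm of its middle in x and y.
- pad_house: The cork disc under the house at the start, fixed on the drying rack at one of its four places; it stays and marks where the house came from. 72 mm across, 4 mm thick; origin: centre of underside, 30 mm above the table; axes as the rack's. All four look alike. The house starts within 5 mm of its middle in x and y.
- paint_jar: Bystander: round paint jar with a blue cap, 48 mm across, 65 mm tall, loose, to the right of the racks. Origin: centre of its underside.
- glue_can: Bystander: round can with a paper label, 60 mm across, 85 mm tall, loose, to the right of the racks. Origin: centre of its underside.
- plaster_knife: Bystander: plaster knife with a flat blade, 200 mm long, lying loose along x to the left of the racks. Origin: centre of its underside.
Things that resemble listed ones, but are neither listed nor needed, are in the scene too. Leave any red look-alike of the vase alone.

How it is judged:
At the end, for the whole second after the job is handed in: Each piece stands upright (within 0.1 rad), at rest, on a plaster disc, within 13 mm of its middle along and across the rack, in reverse order: the piece whose cork disc is at y in the drying rack's frame is at -y in the kiln rack's frame (((y of pad_vase in the frame of drying_rack between 0.108 and 0.168 m and y of vase in the frame of kiln_rack between -0.151 and -0.125 m) or (y of pad_vase in the frame of drying_rack between 0.016 and 0.076 m and y of vase in the frame of kiln_rack between -0.059 and -0.033 m) or (y of pad_vase in the frame of drying_rack between -0.076 and -0.016 m and y of vase in the frame of kiln_rack between 0.033 and 0.059 m) or (y of pad_vase in the frame of drying_rack between -0.168 and -0.108 m and y of vase in the frame of kiln_rack between 0.125 and 0.151 m)) and x of vase in the frame of kiln_rack between -0.013 and 0.013 m and z of vase in the frame of kiln_rack between 0.03 and 0.039 m and angle between each of vase, rabbit, mug, house's own z axis and vertical below 0.1 rad and linear speed of each of vase, rabbit, mug, house below 0.02 m/s and angular speed of each of vase, rabbit, mug, house below 0.2 rad/s and ((y of pad_rabbit in the frame of drying_rack between 0.108 and 0.168 m and y of rabbit in the frame of kiln_rack between -0.151 and -0.125 m) or (y of pad_rabbit in the frame of drying_rack between 0.016 and 0.076 m and y of rabbit in the frame of kiln_rack between -0.059 and -0.033 m) or (y of pad_rabbit in the frame of drying_rack between -0.076 and -0.016 m and y of rabbit in the frame of kiln_rack between 0.033 and 0.059 m) or (y of pad_rabbit in the frame of drying_rack between -0.168 and -0.108 m and y of rabbit in the frame of kiln_rack between 0.125 and 0.151 m)) and x of rabbit in the frame of kiln_rack between -0.013 and 0.013 m and z of rabbit in the frame of kiln_rack between 0.03 and 0.039 m and ((y of pad_mug in the frame of drying_rack between 0.108 and 0.168 m and y of mug in the frame of kiln_rack between -0.151 and -0.125 m) or (y of pad_mug in the frame of drying_rack between 0.016 and 0.076 m and y of mug in the frame of kiln_rack between -0.059 and -0.033 m) or (y of pad_mug in the frame of drying_rack between -0.076 and -0.016 m and y of mug in the frame of kiln_rack between 0.033 and 0.059 m) or (y of pad_mug in the frame of drying_rack between -0.168 and -0.108 m and y of mug in the frame of kiln_rack between 0.125 and 0.151 m)) and x of mug in the frame of kiln_rack between -0.013 and 0.013 m and z of mug in the frame of kiln_rack between 0.03 and 0.039 m and ((y of pad_house in the frame of drying_rack between 0.108 and 0.168 m and y of house in the frame of kiln_rack between -0.151 and -0.125 m) or (y of pad_house in the frame of drying_rack between 0.016 and 0.076 m and y of house in the frame of kiln_rack between -0.059 and -0.033 m) or (y of pad_house in the frame of drying_rack between -0.076 and -0.016 m and y of house in the frame of kiln_rack between 0.033 and 0.059 m) or (y of pad_house in the frame of drying_rack between -0.168 and -0.108 m and y of house in the frame of kiln_rack between 0.125 and 0.151 m)) and x of house in the frame of kiln_rack between -0.013 and 0.013 m and z of house in the frame of kiln_rack between 0.03 and 0.039 m); the robot touches nothing.
It fails at once if the paint jar, the can or the plaster knife is moved by more than 25 mm (distance of any of paint_jar, glue_can, plaster_knife from where it was at the start of the episode above 0.025 m).
It fails at once if a piece is dropped: faster than 0.8 m/s with no finger on it (a fall of about 30 mm) ((linear speed of vase above 0.8 m/s and contact force between vase and the fingers below 0.01 N) or (linear speed of rabbit above 0.8 m/s and contact force between rabbit and the fingers below 0.01 N) or (linear speed of mug above 0.8 m/s and contact force between mug and the fingers below 0.01 N) or (linear speed of house above 0.8 m/s and contact force between house and the fingers below 0.01 N)).
It fails at once if a piece is knocked over (tilted more than 60 degrees) (angle between any of vase, rabbit, mug, house's own z axis and vertical above 1.05 rad).
It also fails if it takes over 109 s, if anything falls off the work surface, if the arm or the gripper's body presses on something with over 40 N, if the wrist force passes 120 N, or if a joint passes its speed limit or range.

## Working session

There is one attempt and no reset: what is moved stays moved. The work goes in short steps, Python scripts to look and compute and a tool call to move; the robot and the scene stay as the last step left them, time stands still between calls to the robot, and variables do not carry over. Pictures are saved under pics/ and viewed, at most 14 in all, crops included, and the job is handed in when it is done.

Besides the shell and the picture viewer there is one more tool, called after "Call:" by a JSON object that holds its "api" and its "payload". play_rows: Moves the arm, as the interface text tells. Its arguments: {"type":"object","properties":{"translation":{"type":"array","items":{"type":"array","items":{"type":"number"}}},"delta_rot":{"type":"array","items":{"type":"array","items":{"type":"number"}}},"grip":{"type":"array","items":{"type":"number"}},"squeeze":{"type":"number"}},"required":["translation","delta_rot","grip"]}

```bash
mkdir -p pics; ls
python3 - <<'E'
from plant import r
import cv2,numpy as np
for c in("side","top"):
    cv2.imwrite(f"pics/{c}0.png",r.snapshot(c)); k=r.get_calibration(c)
    print(c,k)
    for n in["drying_rack","kiln_rack","vase","rabbit","mug","house","pad_vase","paint_jar","glue_can","plaster_knife"]:
        print(n,[(np.round(d["point"],3).tolist(),round(d["confidence"],2)) for d in r.look_for(c,n)][:5])
s=r.get_state();print(s)
E
```

```text
pics
side {'intrinsics': array([[474.60487494,   0.        , 318.0674663 ],
       [  0.        , 474.60487494, 236.05003127],
       [  0.        ,   0.        ,   1.        ]]), 'eye': array([ 0.32917611, -0.83870294,  0.61386874]), 'rotation': array([ 0.48096251, -0.05407275, -0.11375709,  0.86764654])}
drying_rack [([0.431, -0.147, 0.029], 0.66), ([0.451, 0.134, 0.086], 0.36)]
kiln_rack [([0.625, 0.004, 0.03], 0.67)]
vase [([0.451, 0.132, 0.088], 0.96), ([0.449, 0.269, 0.074], 0.71)]
rabbit [([0.443, -0.145, 0.078], 0.8)]
mug [([0.454, 0.039, 0.073], 0.57)]
house [([0.438, -0.059, 0.081], 0.57)]
pad_vase [([0.421, -0.049, 0.035], 0.25), ([0.529, 0.409, 0.001], 0.15)]
paint_jar [([0.596, -0.438, 0.049], 0.9)]
glue_can [([0.435, -0.447, 0.075], 0.56), ([0.629, 0.006, 0.031], 0.51)]
plaster_knife [([0.527, 0.41, -0.0], 0.91)]
top {'intrinsics': array([[477.96260375,   0.        , 320.29008958],
       [  0.        , 477.96260375, 232.30204103],
       [  0.        ,   0.        ,   1.        ]]), 'eye': array([0.48246821, 0.00610384, 1.00294704]), 'rotation': array([-0.00979203,  0.
[... 611 characters left out ...]
1.1, 'q': array([-1.20117959,  0.68912248, -0.19463575,  1.56531211,  0.15727834,
        0.90249055, -0.21510603]), 'qd': array([-0.00110636,  0.00102404,  0.0007542 ,  0.00070678, -0.00121294,
        0.00070943,  0.00259124]), 'joint_torque': array([-2.61812893e-04, -5.27499712e+01, -1.26736455e+00, -1.53747439e+01,
       -5.19378728e-02, -8.44770602e-04,  2.06458100e-05]), 'tool_pos': array([0.20592172, 0.59011564, 0.30272634]), 'eef_rot': array([ 1.67104729e-01,  9.85939150e-01,  2.78389270e-05, -2.18008064e-05]), 'contact_force': array([ 0.34606236, -0.55576743,  0.51346423]), 'moment': array([ 0.02571936, -0.01824846, -0.03436313]), 'finger_force': 0.0, 'opening': 0.9990801754511051}
```

View pics/top0.png

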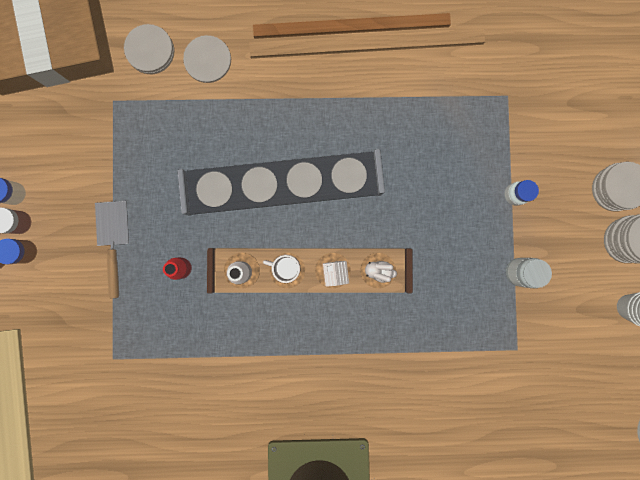

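View pics/side0.png

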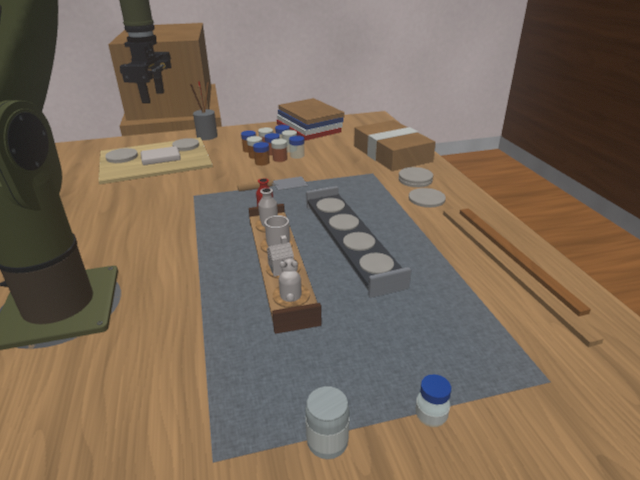

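Top picture: left to right on the wooden (near) rack are the white vase (238,272), mug (286,269), house (335,272) and rabbit (380,271). The kiln rack's discs are at (214,189), (259,184), (304,180) and (349,175). There are two vases, white at (238,272) and red at (177,268). The white one on the rack fits the description. Next is an enlarged crop to confirm it, plus the silhouettes.

```bash
cat > h.py <<'E'
from plant import r
import cv2,numpy as np
from scipy.spatial.transform import Rotation as R
def proj(c,P):
    k=r.get_calibration(c);p=(np.atleast_2d(P)-k["eye"])@R.from_quat(k["rotation"]).as_matrix()
    p=p*[1,-1,-1];u=p@k["intrinsics"].T
    return u[:,:2]/u[:,2:]
def ray(c,uv):
    k=r.get_calibration(c);K=k["intrinsics"];uv=np.atleast_2d(uv)
    d=np.c_[(uv[:,0]-K[0,2])/K[0,0],(uv[:,1]-K[1,2])/K[1,1],np.ones(len(uv))]*[1,-1,-1]
    return k["eye"],d@R.from_quat(k["rotation"]).as_matrix().T
def atz(c,uv,z):
    e,d=ray(c,uv);return e+d*((z-e[2])/d[:,2])[:,None]
def tri(ca,a,cb,b):
    e,d=ray(ca,a);f,g=ray(cb,b);out=[]
    for i in range(len(d)):
        t=np.linalg.lstsq(np.c_[d[i],-g[i]],f-e,rcond=None)[0]
        out.append(np.r_[(e+t[0]*d[i]+f+t[1]*g[i])/2,np.linalg.norm(e+t[0]*d[i]-f-t[1]*g[i])])
    return np.array(out)
E
python3 - <<'E'
from h import *
I={c:r.snapshot(c) for c in("top","side")}
for c in I: np.save(c+".npy",I[c])
M={}
for c in I:
    o=I[c].copy()
    for n in["vase","mug","house","rabbit"]:
        for i,d in enumerate(r.silhouettes(c,n)[:3]):
            m=d["pixels"];ys,xs=np.nonzero(m)
            print(c,n,round(d["confidence"],2),xs.min(),xs.max(),ys.min(),ys.max(),m.sum())
            M[f"{c}_{n}_{i}"]=m
            if i==0:
                cs,_=cv2.findContours(m.astype(np.uint8),0,1);cv2.drawContours(o,cs,-1,(0,0,255),1)
    I[c]=(I[c],o)
np.savez("m.npz",**M)
f=lambda im,x,y,w,h,s:cv2.resize(im[y:y+h,x:x+w],None,fx=s,fy=s,interpolation=2)
a=np.vstack([f(I["top"][0],165,240,225,60,3.5),f(I["top"][1],165,240,225,60,3.5)])
cv2.imwrite("pics/c1.png",a)
b=np.hstack([f(I["side"][i],240,170,90,140,4) for i in(0,1)]);cv2.imwrite("pics/c2.png",b)
# discs: grey bright low-sat blobs inside kiln rack
for c,(x0,y0,x1,y1) in {"top":(186,150,378,212),"side":(310,190,400,280)}.items():
    g=I[c][0][y0:y1,x0:x1].min(2);m=(g>120).astype(np.uint8)
    n,l,s,ce=cv2.connectedComponentsWithStats(m)
    for i in range(1,n):
        if s[i,4]>150:
            ct=cv2.findContours((l==i).astype(np.uint8),0,1)[0][0];print(c,s[i,4],ce[i]+[x0,y0],cv2.fitEllipse(ct))
E
```

```text
top vase 0.76 227 251 261 283 456
top vase 0.75 163 191 258 279 493
top mug 0.67 264 300 255 282 673
top house 0.67 323 348 261 285 561
top house 0.18 315 349 253 287 361
top rabbit 0.67 365 396 261 282 512
side vase 0.69 259 277 188 225 472
side vase 0.47 257 268 179 200 125
side mug 0.73 265 290 215 246 659
side mug 0.73 238 305 177 191 493
side house 0.67 268 294 236 276 630
side rabbit 0.65 279 302 259 301 813
side rabbit 0.16 249 321 204 333 2559
top 965 [348.72435233 174.84145078] ((162.72488403320312, 24.85112190246582), (33.92041778564453, 34.40827178955078), 124.74341583251953)
top 970 [303.87216495 179.42164948] ((117.87226104736328, 29.411428451538086), (34.01351547241211, 34.49722671508789), 90.51061248779297)
top 977 [258.83725691 184.03582395] ((72.8472900390625, 34.041290283203125), (34.281131744384766, 34.476806640625), 65.35281372070312)
top 985 [213.64162437 188.81218274] ((27.639389038085938, 38.81306457519531), (34.11363220214844, 34.92379379272461), 66.39991760253906)
side 278 [330.05755396 204.39208633] ((20.060970306396484, 14.386160850524902), (12.07257080078125, 26.4351806640625), 90.02890014648438)
side 337 [343.62017804 221.2611276 ] ((33.62247848510742, 31.260343551635742), (14.002077102661133, 27.890958786010742), 90.74365997314453)
side 413 [358.87893462 240.46973366] ((48.8653678894043, 50.483280181884766), (15.848747253417969, 30.549076080322266), 92.33638763427734)
side 556 [376.84352518 263.1528777 ] ((67.70590209960938, 73.9139175415039), (21.227130889892578, 36.056365966796875), 98.40824127197266)
```

View pics/c1.png

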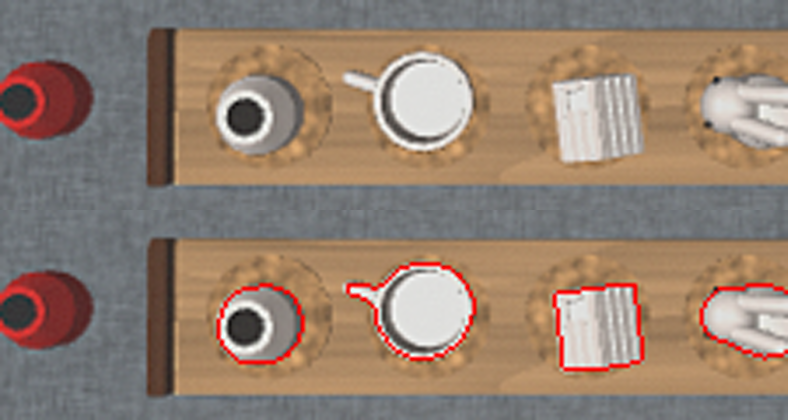

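View pics/c2.png

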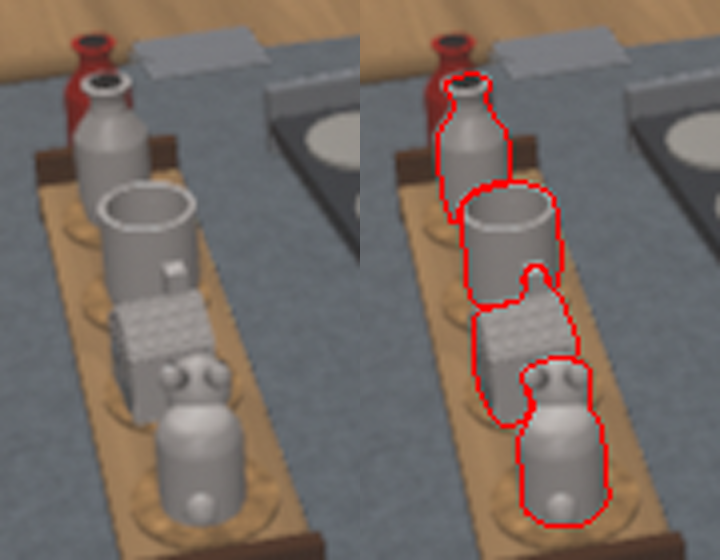

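```bash
cat > fit.py <<'E'
from h import *
from scipy.optimize import minimize
t=np.linspace(0,2*np.pi,40,endpoint=False)
ring=lambda d,z,x=0,y=0:np.c_[x+d/2*np.cos(t),y+d/2*np.sin(t),z+0*t]
box=lambda a,b:np.array([[x,y,z] for x in(a[0],b[0]) for y in(a[1],b[1]) for z in(a[2],b[2])])
v=np.vstack
S=1e-3
def sph(d,x,y,z): return v([ring(d*np.cos(a),z+d/2*np.sin(a),x,y) for a in np.linspace(-1.5,1.5,9)])
def stack(pr): return [v([ring(*pr[i]),ring(*pr[i+1])]) for i in range(len(pr)-1)]
MOD={"vase":stack([(36,0),(44,18),(44,56),(20,80),(30,90)]),
"mug":[v([ring(50,0),ring(54,8),ring(54,58)]),box((-4,24,14),(4,47,46))],
"house":[v([box((-22,-22,0),(22,22,40)),[[-22,0,59],[22,0,59]]]),box((7,6,40),(17,16,68))],
"rabbit":[v([ring(42,0),ring(42,42),ring(30,50),ring(15,54)]),sph(32,0,21,52),sph(10,0,-27,14)]+
 [v([sph(9,s*7,14,66),sph(9,s*9,-8,79)]) for s in(-1,1)]}
def render(c,n,p):
    Rz=R.from_euler("z",p[3]).as_matrix();m=np.zeros((480*4,640*4),np.uint8)
    for q in MOD[n]:
        uv=proj(c,q*S@Rz.T+p[:3]);hu=cv2.convexHull(((uv+.5)*4*16).astype(np.int32))
        cv2.fillConvexPoly(m,hu,255,shift=4)
    return cv2.resize(m,(640,480),interpolation=cv2.INTER_AREA)/255.
def fit(n,obs,occ,p0,yaw=True,z=True):
    def cost(d):
        p=p0+np.array([d[0],d[1],d[2]*z,d[3]*10*yaw]);e=0
        for c in obs:
            m=render(c,n,p)*~occ[c];o=obs[c]
            e+=1-np.minimum(m,o).sum()/np.maximum(m,o).sum()
        return e
    s=np.vstack([np.zeros(4),np.eye(4)*.008])
    q=minimize(cost,np.zeros(4),method="Nelder-Mead",options=dict(initial_simplex=s,xatol=1e-4,fatol=1e-4,maxiter=250))
    return p0+np.array([q.x[0],q.x[1],q.x[2]*z,q.x[3]*10*yaw]),q.fun
E
cat > a.py <<'E'
from fit import *
M=np.load("m.npz");Z=np.zeros((480,640),bool);occ=Z.copy()
for n,x,y in[("rabbit",.45,-.135),("house",.45,-.045),("mug",.455,.05),("vase",.45,.14)]:
    a=M[f"top_{n}_0"];b=M[f"side_{n}_0"]
    p,f=fit(n,{"top":a,"side":b},{"top":Z,"side":occ},np.array([x,y,.034,0]),n!="vase")
    p2,f2=fit(n,{"top":a},{"top":Z},np.array([x,y,.034,0]),n!="vase",False)
    occ=occ|b;print(n,np.round(p,4),round(f,3),"top only",np.round(p2,4),round(f2,3))
T=[[348.72,174.84],[303.87,179.42],[258.84,184.04],[213.64,188.81]]
Sd=[[376.8,263.2],[358.88,240.47],[343.62,221.26],[330.06,204.39]]
print(tri("top",T,"side",Sd).round(4));d=atz("top",T,.034);print(d.round(4))
c=d.mean(0);u=d[3]-d[0];yaw=np.arctan2(-u[0],u[1]);print("kiln",c,yaw,np.linalg.norm(np.diff(d,axis=0),axis=1))
R2=np.array([[np.cos(yaw),-np.sin(yaw)],[np.sin(yaw),np.cos(yaw)]])
for y in(-.138,-.046,.046,.138): print(y,(c[:2]+R2@[0,y]).round(4))
# drying rack yaw from cheek/board pixels: wood corners
I=np.load("top.npy");hsv=cv2.cvtColor(I,40);sub=np.zeros((480,640),np.uint8);sub[240:302,200:420]=((hsv[...,1]>70))[240:302,200:420]
ct=max(cv2.findContours(sub,0,1)[0],key=cv2.contourArea);q=cv2.boxPoints(cv2.minAreaRect(ct));print("dry corners",q,atz("top",q,.03).round(4))
E
python3 a.py
```

```text
rabbit [ 0.4479 -0.1326  0.0342 -0.1844] 0.129 top only [ 0.4483 -0.1329  0.034  -0.1768] 0.061
house [ 0.4463 -0.0413  0.033   0.0947] 0.129 top only [ 0.4464 -0.0411  0.034   0.0874] 0.043Traceback (most recent call last):
  File "a.py", line 5, in <module>
    p,f=fit(n,{"top":a,"side":b},{"top":Z,"side":occ},np.array([x,y,.034,0]),n!="vase")
        ~~~^^^^^^^^^^^^^^^^^^^^^^^^^^^^^^^^^^^^^^^^^^^^^^^^^^^^^^^^^^^^^^^^^^^^^^^^^^^^
  File "fit.py", line 29, in fit
    q=minimize(cost,np.zeros(4),method="Nelder-Mead",options=dict(initial_simplex=s,xatol=1e-4,fatol=1e-4,maxiter=250))
    res = _minimize_neldermead(fun, x0, args, callback, bounds=bounds,
                               **options)
    fxcc = func(xcc)
    fx = function(np.copy(x), *(wrapper_args + args))
  File "fit.py", line 25, in cost
    m=render(c,n,p)*~occ[c];o=obs[c]
      ~~~~~~^^^^^^^
  File "fit.py", line 18, in render
    uv=proj(c,q*S@Rz.T+p[:3]);hu=cv2.convexHull(((uv+.5)*4*16).astype(np.int32))
  File "h.py", line 5, in proj
    k=r.get_calibration(c);p=(np.atleast_2d(P)-k["eye"])@R.from_quat(k["rotation"]).as_matrix()
ValueError: time passes only in moves, steps and waits
```

```bash
sed -i 's/r\.get_calibration(c)/CAL[c]/; /^def proj/i CAL={c:r.get_calibration(c) for c in("top","side")}' h.py; sed -i 's/maxiter=250/maxiter=150/' fit.py; python3 a.py
```

```text
rabbit [ 0.4479 -0.1326  0.0342 -0.1844] 0.129 top only [ 0.4483 -0.1329  0.034  -0.1768] 0.061
house [ 0.4463 -0.0413  0.033   0.0947] 0.129 top only [ 0.4464 -0.0411  0.034   0.0874] 0.043
mug [ 0.4577  0.0559  0.032  -0.3048] 0.13 top only [ 0.458   0.0555  0.034  -0.2929] 0.062
vase [0.452  0.1469 0.0303 0.    ] 0.123 top only [0.4522 0.1461 0.034  0.    ] 0.066
[[ 6.451e-01 -7.380e-02  2.990e-02  2.000e-04]
 [ 6.366e-01  1.840e-02  3.170e-02  7.000e-04]
 [ 6.286e-01  1.103e-01  3.170e-02  7.000e-04]
 [ 6.203e-01  2.022e-01  3.180e-02  7.000e-04]]
[[ 0.6445 -0.0735  0.034 ]
 [ 0.6366  0.0183  0.034 ]
 [ 0.6286  0.11    0.034 ]
 [ 0.6203  0.2016  0.034 ]]
kiln [0.63249081 0.06408839 0.034     ] 0.08778947699623371 [0.09211903 0.092077   0.09203386]
-0.138 [ 0.6446 -0.0734]
-0.046 [0.6365 0.0183]
0.046 [0.6285 0.1099]
0.138 [0.6204 0.2016]
dry corners [[214. 248.]
 [411. 248.]
 [411. 292.]
 [214. 292.]] [[ 0.5003  0.2027  0.03  ]
 [ 0.4928 -0.1979  0.03  ]
 [ 0.4034 -0.1954  0.03  ]
 [ 0.4115  0.2035  0.03  ]]
```

Call:
{"api": "play_rows", "payload": {"translation": [[-0.041, -0.024, 0], [-0.041, -0.024, 0], [-0.041, -0.024, 0], [-0.041, -0.024, 0], [-0.041, -0.024, 0], [-0.041, -0.024, 0], [-0.041, -0.024, 0], [-0.041, -0.024, 0], [0, 0, 0], [0, 0, 0], [0, 0, 0], [0, 0, 0], [0, 0, 0], [0, 0, 0], [0, 0, 0], [0, 0, 0], [0, 0, 0], [0, 0, 0], [0, 0, 0]], "delta_rot": [[0, 0, 0], [0, 0, 0], [0, 0, 0], [0, 0, 0], [0, 0, 0], [0, 0, 0], [0, 0, 0], [0, 0, 0], [0, 0, 9], [0, 0, 9], [0, 0, 9], [0, 0, 9], [0, 0, 9], [0, 0, 9], [0, 0, 9], [0, 0, 9], [0, 0, 8.8], [0, 0, 0], [0, 0, 0]], "grip": [1, 1, 1, 1, 1, 1, 1, 1, 1, 1, 1, 1, 1, 1, 1, 1, 1, 1, 1], "squeeze": 15}}

```text
clock: 3.98
tool_pos: [0.4523, 0.3009, 0.3027]
eef_rot: [0.765, 0.644, 0.0, -0.0]
contact_force: [0.2, 0.2, 0.5]
opening: 1.001
finger_force: 0.0
```

```bash
cat > go.py <<'E'
# usage: go.py x y z(TCP) yaw_deg -> shift in tool axes and turn about tool z
import sys;from plant import r;import numpy as np;from scipy.spatial.transform import Rotation as R
s=r.get_state();T=R.from_quat(s["eef_rot"]);a=np.array(sys.argv[1:],float)
A=T.as_matrix();yaw=np.degrees(np.arctan2(A[1,1],A[0,1]))
print("t",round(s["clock"],2),"pos",s["tool_pos"].round(4),"yaw",yaw.round(2),"tilt",A[:,2].round(4),"q",s["q"].round(2),"open",round(s["opening"],3),"F",s["contact_force"].round(1),round(s["finger_force"],1))
if len(a): print("shift tool",(A.T@(a[:3]-s["tool_pos"])).round(4),"turn",round(yaw-a[3],2))
E
python3 go.py .448 -.133 .26 -10
```

```text
t 3.98 pos [0.4523 0.3009 0.3027] yaw -9.88 tilt [-0.e+00  1.e-04 -1.e+00] q [-0.78  0.59  0.18  1.83 -0.15  0.74 -0.69] open 1.001 F [0.2 0.2 0.5] 0.0
shift tool [-0.4282  0.0702  0.0427] turn 0.12
```

Call:
{"api": "play_rows", "payload": {"translation": [[-0.043, 0.007, 0.004], [-0.043, 0.007, 0.004], [-0.043, 0.007, 0.004], [-0.043, 0.007, 0.004], [-0.043, 0.007, 0.004], [-0.043, 0.007, 0.004], [-0.043, 0.007, 0.004], [-0.043, 0.007, 0.004], [-0.043, 0.007, 0.004], [-0.041, 0.007, 0.004], [0, 0, 0], [0, 0, 0], [0, 0, 0]], "delta_rot": [[0, 0, 0], [0, 0, 0], [0, 0, 0], [0, 0, 0], [0, 0, 0], [0, 0, 0], [0, 0, 0], [0, 0, 0], [0, 0, 0], [0, 0, 0], [0, 0, 0], [0, 0, 0], [0, 0, 0]], "grip": [1, 1, 1, 1, 1, 1, 1, 1, 1, 1, 1, 1, 1]}}

```text
clock: 5.6
tool_pos: [0.4469, -0.1314, 0.2628]
eef_rot: [0.765, 0.644, 0.0, -0.0]
contact_force: [-0.0, 0.1, -0.5]
opening: 1.001
finger_force: 0.0
```

```bash
python3 go.py .448 -.133 .122 -10; python3 -c "
from h import *
cv2.imwrite('pics/s1.png',cv2.resize(r.snapshot('side')[100:340,180:460],None,fx=2.5,fy=2.5))"
```

```text
t 5.6 pos [ 0.4469 -0.1314  0.2628] yaw -9.86 tilt [ 2.e-04  9.e-04 -1.e+00] q [ 0.15  0.56  0.06  2.08 -0.07  0.51  0.09] open 1.001 F [-0.   0.1 -0.5] 0.0
shift tool [-0.0015  0.0013  0.1408] turn 0.14
```

View pics/s1.png

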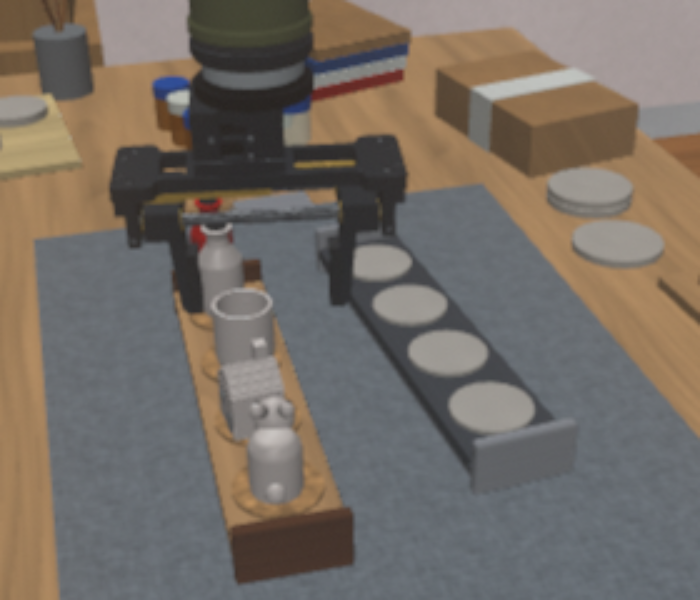

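The gripper hangs above and behind the rabbit (270,455 in the crop), with the fingers either side across the rack. Descending on the rabbit.

Call:
{"api": "play_rows", "payload": {"translation": [[-0.0015, 0.001, 0.03], [0, 0, 0.03], [0, 0, 0.03], [0, 0, 0.025], [0, 0, 0.015], [0, 0, 0.01], [0, 0, 0], [0, 0, 0]], "delta_rot": [[0, 0, 0], [0, 0, 0], [0, 0, 0], [0, 0, 0], [0, 0, 0], [0, 0, 0], [0, 0, 0], [0, 0, 0]], "grip": [1, 1, 1, 1, 1, 1, 1, 1]}}

```text
clock: 6.65
tool_pos: [0.4477, -0.1346, 0.1233]
eef_rot: [0.766, 0.643, 0.0, 0.0]
contact_force: [0.5, 0.2, 0.1]
opening: 0.997
finger_force: 0.0
```

Call:
{"api": "play_rows", "payload": {"translation": [[0, 0, 0], [0, 0, 0], [0, 0, 0], [0, 0, 0], [0, 0, 0], [0, 0, 0], [0, 0, 0], [0, 0, 0]], "delta_rot": [[0, 0, 0], [0, 0, 0], [0, 0, 0], [0, 0, 0], [0, 0, 0], [0, 0, 0], [0, 0, 0], [0, 0, 0]], "grip": [0.4, 0.1, -0.1, -0.3, -0.5, -0.5, -0.5, -0.5], "squeeze": 15}}

```text
clock: 7.65
tool_pos: [0.4473, -0.1345, 0.1227]
eef_rot: [0.766, 0.643, -0.0, -0.0]
contact_force: [-0.8, 0.2, 1.9]
opening: 0.462
finger_force: 15.0
```

```bash
python3 go.py .6204 .2016 .262 -10
```

```text
t 7.65 pos [ 0.4473 -0.1345  0.1227] yaw -10.04 tilt [-2.e-04  1.e-04 -1.e+00] q [ 0.18  0.83  0.02  2.17 -0.08  0.14  0.1 ] open 0.462 F [-0.8  0.2  1.9] 15.0
shift tool [ 0.3612  0.1118 -0.1393] turn -0.04
```

Call:
{"api": "play_rows", "payload": {"translation": [[0, 0, -0.01], [0, 0, -0.02], [0, 0, -0.03], [0, 0, -0.03], [0, 0, -0.03], [0, 0, -0.02], [0.02, 0.006, 0], [0.034, 0.0105, 0], [0.038, 0.012, 0], [0.038, 0.012, 0], [0.038, 0.012, 0], [0.038, 0.012, 0], [0.038, 0.012, 0], [0.038, 0.012, 0], [0.038, 0.0115, 0], [0.026, 0.008, 0], [0.015, 0.004, 0], [0, 0, 0], [0, 0, 0], [0, 0, 0]], "delta_rot": [[0, 0, 0], [0, 0, 0], [0, 0, 0], [0, 0, 0], [0, 0, 0], [0, 0, 0], [0, 0, 0], [0, 0, 0], [0, 0, 0], [0, 0, 0], [0, 0, 0], [0, 0, 0], [0, 0, 0], [0, 0, 0], [0, 0, 0], [0, 0, 0], [0, 0, 0], [0, 0, 0], [0, 0, 0], [0, 0, 0]], "grip": [-0.5, -0.5, -0.5, -0.5, -0.5, -0.5, -0.5, -0.5, -0.5, -0.5, -0.5, -0.5, -0.5, -0.5, -0.5, -0.5, -0.5, -0.5, -0.5, -0.5]}}

```text
clock: 10.15
tool_pos: [0.6204, 0.1998, 0.2629]
eef_rot: [0.767, 0.642, -0.0, 0.0]
contact_force: [0.6, 0.5, -1.4]
opening: 0.458
finger_force: 15.0
```

```bash
python3 go.py .6204 .2006 .1235 -10;python3 -c "
from h import *
cv2.imwrite('pics/s2.png',cv2.resize(r.snapshot('side')[80:320,220:500],None,fx=2.5,fy=2.5))"
```

```text
t 10.15 pos [0.6204 0.1998 0.2629] yaw -10.15 tilt [-4.e-04 -9.e-04 -1.e+00] q [-0.46  0.77  0.16  1.53 -0.14  0.85 -0.43] open 0.458 F [ 0.6  0.5 -1.4] 15.0
shift tool [ 9.000e-04 -1.000e-04  1.394e-01] turn -0.15
```

View pics/s2.png

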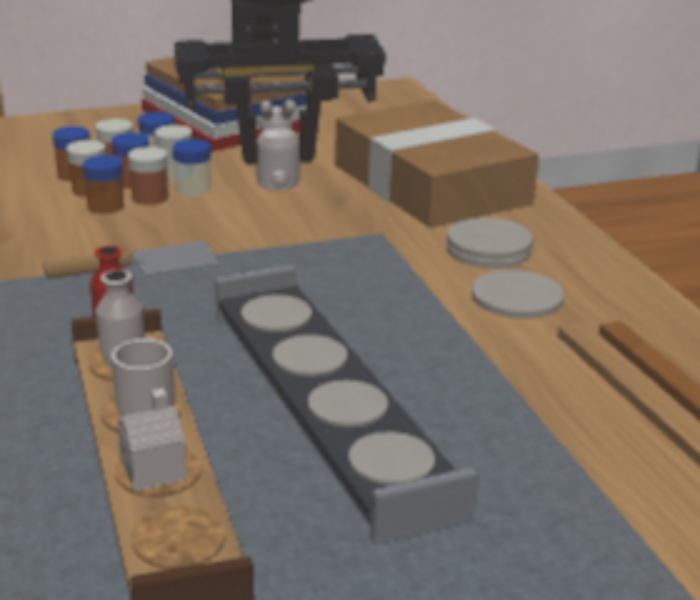

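The rabbit hangs upright between the fingers (278,155), above the far-left disc (277,312). Lowering it.

Call:
{"api": "play_rows", "payload": {"translation": [[0.001, 0, 0.03], [0, 0, 0.03], [0, 0, 0.03], [0, 0, 0.02], [0, 0, 0.012], [0, 0, 0.008], [0, 0, 0.005], [0, 0, 0.0035], [0, 0, 0], [0, 0, 0]], "delta_rot": [[0, 0, 0], [0, 0, 0], [0, 0, 0], [0, 0, 0], [0, 0, 0], [0, 0, 0], [0, 0, 0], [0, 0, 0], [0, 0, 0], [0, 0, 0]], "grip": [-0.5, -0.5, -0.5, -0.5, -0.5, -0.5, -0.5, -0.5, -0.5, -0.5]}}

```text
clock: 11.45
tool_pos: [0.621, 0.2025, 0.1246]
eef_rot: [0.766, 0.643, 0.0, 0.0]
contact_force: [0.2, 0.4, -0.5]
opening: 0.463
finger_force: 15.0
```

```bash
python3 go.py .6204 .2006 .1235 -10
```

```text
t 11.45 pos [0.621  0.2025 0.1246] yaw -10.04 tilt [ 7.e-04  3.e-04 -1.e+00] q [-0.45  0.96  0.12  1.6  -0.17  0.59 -0.41] open 0.463 F [ 0.2  0.4 -0.5] 15.0
shift tool [-0.002  -0.0003  0.0011] turn -0.04
```

Call:
{"api": "play_rows", "payload": {"translation": [[-0.001, 0, 0.0015], [0, 0, 0], [0, 0, 0], [0, 0, 0], [0, 0, 0], [0, 0, 0], [0, 0, 0], [0, 0, -0.015], [0, 0, -0.03], [0, 0, -0.035], [0, 0, -0.035], [0, 0, -0.025]], "delta_rot": [[0, 0, 0], [0, 0, 0], [0, 0, 0], [0, 0, 0], [0, 0, 0], [0, 0, 0], [0, 0, 0], [0, 0, 0], [0, 0, 0], [0, 0, 0], [0, 0, 0], [0, 0, 0]], "grip": [-0.5, 0, 0.2, 0.5, 0.8, 1, 1, 1, 1, 1, 1, 1]}}

```text
clock: 12.95
tool_pos: [0.6212, 0.2014, 0.2657]
eef_rot: [0.766, 0.642, 0.001, 0.001]
contact_force: [0.6, 0.7, -0.2]
opening: 1.001
finger_force: 0.0
```

Call:
{"api": "play_rows", "payload": {"translation": [[0, 0, 0], [0, 0, 0], [-0.0285, -0.0244, 0], [-0.0285, -0.0244, 0], [-0.0285, -0.0244, 0], [-0.0285, -0.0244, 0], [-0.0285, -0.0244, 0], [-0.0285, -0.0244, 0], [-0.0285, -0.0244, 0], [-0.0285, -0.0244, 0], [0, 0, 0], [0, 0, 0], [0, 0, 0]], "delta_rot": [[0, 0, -7.5], [0, 0, -7.5], [0, 0, 0], [0, 0, 0], [0, 0, 0], [0, 0, 0], [0, 0, 0], [0, 0, 0], [0, 0, 0], [0, 0, 0], [0, 0, 0], [0, 0, 0], [0, 0, 0]], "grip": [1, 1, 1, 1, 1, 1, 1, 1, 1, 1, 1, 1, 1]}}

```text
clock: 14.58
tool_pos: [0.4468, -0.0416, 0.263]
eef_rot: [0.675, 0.738, 0.001, 0.0]
contact_force: [-0.9, 0.6, -0.8]
opening: 0.999
finger_force: 0.0
```

```bash
python3 go.py .4463 -.0412 .11 5;python3 -c "
from h import *
a=cv2.resize(r.snapshot('side')[80:320,220:500],None,fx=1.6,fy=1.6);b=cv2.resize(r.snapshot('top')[120:320,160:420],None,fx=1.35,fy=1.92)
cv2.imwrite('pics/s3.png',np.hstack([a,b]))"
```

```text
t 14.57 pos [ 0.4468 -0.0416  0.263 ] yaw 5.07 tilt [ 1.5e-03  6.0e-04 -1.0e+00] q [-0.02  0.54  0.02  2.13 -0.03  0.47  0.11] open 0.999 F [-0.9  0.6 -0.8] 0.0
shift tool [ 0.0004 -0.0007  0.153 ] turn 0.07
```

View pics/s3.png

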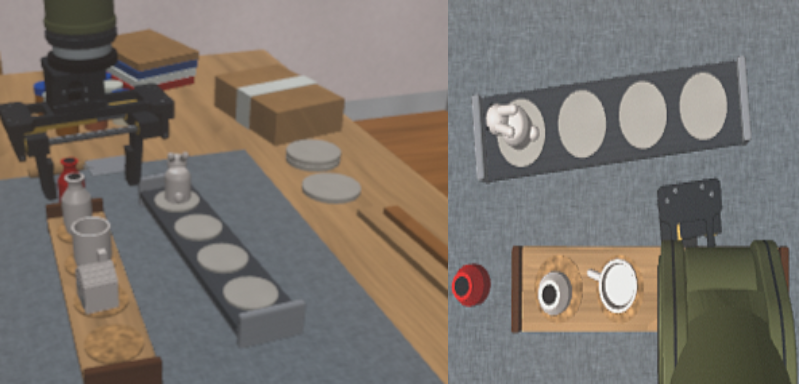

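The rabbit stands upright on the left disc (178,190 left half; 515,125 right half). Now the house.

Call:
{"api": "play_rows", "payload": {"translation": [[0, -0.001, 0.03], [0, 0, 0.035], [0, 0, 0.035], [0, 0, 0.025], [0, 0, 0.015], [0, 0, 0.012], [0, 0, 0], [0, 0, 0], [0, 0, 0], [0, 0, 0], [0, 0, 0], [0, 0, 0], [0, 0, 0], [0, 0, 0], [0, 0, 0]], "delta_rot": [[0, 0, 0], [0, 0, 0], [0, 0, 0], [0, 0, 0], [0, 0, 0], [0, 0, 0], [0, 0, 0], [0, 0, 0], [0, 0, 0], [0, 0, 0], [0, 0, 0], [0, 0, 0], [0, 0, 0], [0, 0, 0], [0, 0, 0]], "grip": [1, 1, 1, 1, 1, 1, 1, 0.4, 0.2, 0.1, -0.1, -0.3, -0.5, -0.5, -0.5]}}

```text
clock: 16.55
tool_pos: [0.4449, -0.0427, 0.1108]
eef_rot: [0.676, 0.737, 0.0, 0.0]
contact_force: [-0.9, 1.1, 5.3]
opening: 0.498
finger_force: 14.9
```

```bash
python3 go.py .6285 .1099 .262 5
```

```text
t 16.55 pos [ 0.4449 -0.0427  0.1108] yaw 4.96 tilt [ 3.e-04  0.e+00 -1.e+00] q [-0.01  0.85  0.    2.23 -0.02  0.06  0.1 ] open 0.498 F [-0.9  1.1  5.3] 14.9
shift tool [ 0.1362  0.1961 -0.1511] turn -0.04
```

Call:
{"api": "play_rows", "payload": {"translation": [[0, 0, -0.01], [0, 0, -0.025], [0, 0, -0.035], [0, 0, -0.035], [0, 0, -0.03], [0, 0, -0.015], [0.008, 0.012, 0], [0.016, 0.0235, 0], [0.02, 0.029, 0], [0.02, 0.029, 0], [0.02, 0.029, 0], [0.02, 0.029, 0], [0.016, 0.0235, 0], [0.01, 0.0145, 0], [0.0047, 0.0065, 0], [0, 0, 0], [0, 0, 0], [0, 0, 0]], "delta_rot": [[0, 0, 0], [0, 0, 0], [0, 0, 0], [0, 0, 0], [0, 0, 0], [0, 0, 0], [0, 0, 0], [0, 0, 0], [0, 0, 0], [0, 0, 0], [0, 0, 0], [0, 0, 0], [0, 0, 0], [0, 0, 0], [0, 0, 0], [0, 0, 0], [0, 0, 0], [0, 0, 0]], "grip": [-0.5, -0.5, -0.5, -0.5, -0.5, -0.5, -0.5, -0.5, -0.5, -0.5, -0.5, -0.5, -0.5, -0.5, -0.5, -0.5, -0.5, -0.5]}}

```text
clock: 18.8
tool_pos: [0.6281, 0.1077, 0.2608]
eef_rot: [0.676, 0.737, -0.0, -0.0]
contact_force: [0.8, -0.7, -1.3]
opening: 0.501
finger_force: 15.0
```

```bash
python3 go.py .6285 .1085 .1115 5
```

```text
t 18.8 pos [0.6281 0.1077 0.2608] yaw 4.91 tilt [-5.e-04 -4.e-04 -1.e+00] q [-0.28  0.75  0.06  1.58 -0.06  0.82 -0.1 ] open 0.501 F [ 0.8 -0.7 -1.3] 15.0
shift tool [0.0008 0.0006 0.1493] turn -0.09
```

Call:
{"api": "play_rows", "payload": {"translation": [[0, 0, 0.03], [0, 0, 0.035], [0, 0, 0.035], [0, 0, 0.02], [0, 0, 0.012], [0, 0, 0.008], [0, 0, 0.005], [0, 0, 0.003], [0, 0, 0], [0, 0, 0]], "delta_rot": [[0, 0, 0], [0, 0, 0], [0, 0, 0], [0, 0, 0], [0, 0, 0], [0, 0, 0], [0, 0, 0], [0, 0, 0], [0, 0, 0], [0, 0, 0]], "grip": [-0.5, -0.5, -0.5, -0.5, -0.5, -0.5, -0.5, -0.5, -0.5, -0.5]}}

```text
clock: 20.05
tool_pos: [0.6287, 0.1085, 0.1131]
eef_rot: [0.676, 0.737, 0.0, 0.0]
contact_force: [-0.1, 0.7, -0.6]
opening: 0.5
finger_force: 15.0
```

```bash
python3 go.py .6285 .1085 .1105 5
```

```text
t 20.05 pos [0.6287 0.1085 0.1131] yaw 4.97 tilt [ 6.e-04  2.e-04 -1.e+00] q [-0.27  0.96  0.04  1.65 -0.07  0.53 -0.1 ] open 0.5 F [-0.1  0.7 -0.6] 15.0
shift tool [-0.     -0.0002  0.0026] turn -0.03
```

Call:
{"api": "play_rows", "payload": {"translation": [[0, 0, 0.002], [0, 0, 0], [0, 0, 0], [0, 0, 0], [0, 0, 0], [0, 0, 0], [0, 0, 0], [0, 0, -0.015], [0, 0, -0.03], [0, 0, -0.035], [0, 0, -0.035], [0, 0, -0.03], [0, 0, 0]], "delta_rot": [[0, 0, 0], [0, 0, 0], [0, 0, 0], [0, 0, 0], [0, 0, 0], [0, 0, 0], [0, 0, 0], [0, 0, 0], [0, 0, 0], [0, 0, 0], [0, 0, 0], [0, 0, 0], [0, 0, 0]], "grip": [-0.5, 0.05, 0.2, 0.5, 0.8, 1, 1, 1, 1, 1, 1, 1, 1]}}

```text
clock: 21.68
tool_pos: [0.63, 0.1086, 0.2593]
eef_rot: [0.676, 0.737, 0.003, 0.002]
contact_force: [0.4, -0.4, -0.5]
opening: 1.001
finger_force: 0.0
```

Call:
{"api": "play_rows", "payload": {"translation": [[-0.0054, -0.025, 0], [-0.0054, -0.025, 0], [-0.0054, -0.025, 0], [-0.0054, -0.025, 0], [-0.0054, -0.025, 0], [-0.0054, -0.025, 0], [-0.0054, -0.025, 0], [0, 0, 0], [0, 0, 0], [0, 0, 0]], "delta_rot": [[0, 0, 0], [0, 0, 0], [0, 0, 0], [0, 0, 0], [0, 0, 0], [0, 0, 0], [0, 0, 0], [0, 0, 0], [0, 0, 0], [0, 0, 0]], "grip": [1, 1, 1, 1, 1, 1, 1, 1, 1, 1]}}

```text
clock: 22.92
tool_pos: [0.4586, 0.0561, 0.2556]
eef_rot: [0.676, 0.737, 0.001, 0.0]
contact_force: [0.4, -0.0, 0.4]
opening: 0.996
finger_force: 0.0
```

```bash
python3 go.py .458 .0557 .113 5
```

```text
t 22.93 pos [0.4586 0.0561 0.2556] yaw 4.98 tilt [ 1.3e-03  5.0e-04 -1.0e+00] q [-0.25  0.56  0.05  2.1  -0.05  0.48 -0.08] open 0.996 F [ 0.4 -0.   0.4] 0.0
shift tool [-0.0004 -0.0008  0.1426] turn -0.02
```

Call:
{"api": "play_rows", "payload": {"translation": [[0, 0, 0.03], [0, 0, 0.035], [0, 0, 0.035], [0, 0, 0.02], [0, 0, 0.012], [0, 0, 0.01], [0, 0, 0], [0, 0, 0], [0, 0, 0], [0, 0, 0], [0, 0, 0], [0, 0, 0], [0, 0, 0], [0, 0, 0], [0, 0, 0]], "delta_rot": [[0, 0, 0], [0, 0, 0], [0, 0, 0], [0, 0, 0], [0, 0, 0], [0, 0, 0], [0, 0, 0], [0, 0, 0], [0, 0, 0], [0, 0, 0], [0, 0, 0], [0, 0, 0], [0, 0, 0], [0, 0, 0], [0, 0, 0]], "grip": [1, 1, 1, 1, 1, 1, 1, 0.5, 0.4, 0.2, 0, -0.2, -0.3, -0.3, -0.3]}}

```text
clock: 24.8
tool_pos: [0.4574, 0.0557, 0.114]
eef_rot: [0.676, 0.737, 0.0, 0.0]
contact_force: [-0.3, -0.3, 5.4]
opening: 0.614
finger_force: 15.0
```

```bash
python3 go.py .6365 .0183 .257 5
```

```text
t 24.8 pos [0.4574 0.0557 0.114 ] yaw 4.96 tilt [ 3.e-04  1.e-04 -1.e+00] q [-0.23  0.85  0.01  2.19 -0.06  0.1  -0.07] open 0.614 F [-0.3 -0.3  5.4] 15.0
shift tool [-0.0527  0.1752 -0.143 ] turn -0.04
```

Call:
{"api": "play_rows", "payload": {"translation": [[0, 0, -0.01], [0, 0, -0.025], [0, 0, -0.033], [0, 0, -0.035], [0, 0, -0.025], [0, 0, -0.015], [-0.004, 0.012, 0], [-0.007, 0.0235, 0], [-0.009, 0.03, 0], [-0.009, 0.03, 0], [-0.009, 0.03, 0], [-0.007, 0.0235, 0], [-0.005, 0.0165, 0], [-0.0027, 0.0095, 0], [0, 0, 0], [0, 0, 0], [0, 0, 0]], "delta_rot": [[0, 0, 0], [0, 0, 0], [0, 0, 0], [0, 0, 0], [0, 0, 0], [0, 0, 0], [0, 0, 0], [0, 0, 0], [0, 0, 0], [0, 0, 0], [0, 0, 0], [0, 0, 0], [0, 0, 0], [0, 0, 0], [0, 0, 0], [0, 0, 0], [0, 0, 0]], "grip": [-0.3, -0.3, -0.3, -0.3, -0.3, -0.3, -0.3, -0.3, -0.3, -0.3, -0.3, -0.3, -0.3, -0.3, -0.3, -0.3, -0.3]}}

```text
clock: 26.92
tool_pos: [0.6357, 0.0185, 0.2567]
eef_rot: [0.676, 0.737, -0.0, -0.0]
contact_force: [-0.5, -0.5, -1.4]
opening: 0.621
finger_force: 15.0
```

```bash
python3 go.py .6365 .0183 .114 5
```

```text
t 26.93 pos [0.6357 0.0185 0.2567] yaw 4.99 tilt [-7.e-04  2.e-04 -1.e+00] q [-0.13  0.76  0.05  1.58 -0.04  0.8   0.03] open 0.621 F [-0.5 -0.5 -1.4] 15.0
shift tool [-0.0004  0.0009  0.1427] turn -0.01
```

Call:
{"api": "play_rows", "payload": {"translation": [[0, 0.001, 0.03], [0, 0, 0.035], [0, 0, 0.033], [0, 0, 0.018], [0, 0, 0.012], [0, 0, 0.007], [0, 0, 0.004], [0, 0, 0.002], [0, 0, 0.0015], [0, 0, 0.001], [0, 0, 0], [0, 0, 0]], "delta_rot": [[0, 0, 0], [0, 0, 0], [0, 0, 0], [0, 0, 0], [0, 0, 0], [0, 0, 0], [0, 0, 0], [0, 0, 0], [0, 0, 0], [0, 0, 0], [0, 0, 0], [0, 0, 0]], "grip": [-0.3, -0.3, -0.3, -0.3, -0.3, -0.3, -0.3, -0.3, -0.3, -0.3, -0.3, -0.3]}}

```text
clock: 28.42
tool_pos: [0.6375, 0.0184, 0.114]
eef_rot: [0.676, 0.737, 0.0, 0.0]
contact_force: [-1.3, -0.6, 5.8]
opening: 0.613
finger_force: 15.0
```

```bash
python3 go.py .6365 .0183 .114 5
```

```text
t 28.43 pos [0.6375 0.0184 0.114 ] yaw 4.96 tilt [ 8.e-04  1.e-04 -1.e+00] q [-0.12  0.96  0.03  1.65 -0.05  0.53  0.03] open 0.613 F [-1.3 -0.6  5.8] 15.0
shift tool [ 0.     -0.0011  0.    ] turn -0.04
```

Contact (5.8 N up), so the mug is seated. Releasing it and going to the vase.

Call:
{"api": "play_rows", "payload": {"translation": [[0, 0, 0], [0, 0, 0], [0, 0, 0], [0, 0, 0], [0, 0, 0], [0, 0, 0], [0, 0, -0.015], [0, 0, -0.03], [0, 0, -0.035], [0, 0, -0.035], [0, 0, -0.03], [0, 0, 0]], "delta_rot": [[0, 0, 0], [0, 0, 0], [0, 0, 0], [0, 0, 0], [0, 0, 0], [0, 0, 0], [0, 0, 0], [0, 0, 0], [0, 0, 0], [0, 0, 0], [0, 0, 0], [0, 0, 0]], "grip": [0.25, 0.4, 0.6, 0.8, 1, 1, 1, 1, 1, 1, 1, 1]}}

```text
clock: 29.92
tool_pos: [0.6388, 0.0183, 0.2618]
eef_rot: [0.676, 0.737, 0.002, 0.002]
contact_force: [-0.4, 0.1, -0.4]
opening: 0.998
finger_force: 0.0
```

Call:
{"api": "play_rows", "payload": {"translation": [[0.018, -0.0215, 0], [0.018, -0.0215, 0], [0.018, -0.0215, 0], [0.018, -0.0215, 0], [0.018, -0.0215, 0], [0.018, -0.0215, 0], [0.018, -0.0215, 0], [0.018, -0.0215, 0], [0, 0, 0], [0, 0, 0], [0, 0, 0]], "delta_rot": [[0, 0, 0], [0, 0, 0], [0, 0, 0], [0, 0, 0], [0, 0, 0], [0, 0, 0], [0, 0, 0], [0, 0, 0], [0, 0, 0], [0, 0, 0], [0, 0, 0]], "grip": [1, 1, 1, 1, 1, 1, 1, 1, 1, 1, 1]}}

```text
clock: 31.3
tool_pos: [0.4545, 0.1461, 0.2581]
eef_rot: [0.676, 0.736, 0.0, 0.0]
contact_force: [0.7, 0.3, 0.4]
opening: 0.999
finger_force: 0.0
```

```bash
python3 go.py .4521 .1464 .129 5
```

```text
t 31.3 pos [0.4545 0.1461 0.2581] yaw 4.86 tilt [ 9.e-04 -3.e-04 -1.e+00] q [-0.45  0.58  0.07  2.06 -0.08  0.51 -0.24] open 0.999 F [0.7 0.3 0.4] 0.0
shift tool [ 0.0005 -0.0024  0.1291] turn -0.14
```

Call:
{"api": "play_rows", "payload": {"translation": [[0, -0.002, 0.03], [0, 0, 0.035], [0, 0, 0.03], [0, 0, 0.016], [0, 0, 0.011], [0, 0, 0.006], [0, 0, 0], [0, 0, 0], [0, 0, 0], [0, 0, 0], [0, 0, 0], [0, 0, 0], [0, 0, 0], [0, 0, 0], [0, 0, 0]], "delta_rot": [[0, 0, 0], [0, 0, 0], [0, 0, 0], [0, 0, 0], [0, 0, 0], [0, 0, 0], [0, 0, 0], [0, 0, 0], [0, 0, 0], [0, 0, 0], [0, 0, 0], [0, 0, 0], [0, 0, 0], [0, 0, 0], [0, 0, 0]], "grip": [1, 1, 1, 1, 1, 1, 1, 0.4, 0.2, 0.1, -0.1, -0.3, -0.5, -0.5, -0.5]}}

```text
clock: 33.17
tool_pos: [0.4513, 0.1468, 0.1302]
eef_rot: [0.676, 0.737, -0.0, -0.0]
contact_force: [-0.7, 0.7, 3.0]
opening: 0.492
finger_force: 15.0
```

```bash
python3 go.py .6446 -.0734 .277 5
```

```text
t 33.17 pos [0.4513 0.1468 0.1302] yaw 4.96 tilt [-4.e-04 -0.e+00 -1.e+00] q [-0.43  0.82  0.02  2.15 -0.1   0.18 -0.23] open 0.492 F [-0.7  0.7  3. ] 15.0
shift tool [-0.2361  0.1735 -0.1468] turn -0.04
```

Call:
{"api": "play_rows", "payload": {"translation": [[0, 0, -0.01], [0, 0, -0.025], [0, 0, -0.035], [0, 0, -0.035], [0, 0, -0.027], [0, 0, -0.015], [-0.01, 0.0075, 0], [-0.021, 0.0155, 0], [-0.028, 0.0205, 0], [-0.028, 0.0205, 0], [-0.028, 0.0205, 0], [-0.028, 0.0205, 0], [-0.028, 0.0205, 0], [-0.027, 0.02, 0], [-0.021, 0.0155, 0], [-0.012, 0.009, 0], [-0.005, 0.0035, 0], [0, 0, 0], [0, 0, 0], [0, 0, 0]], "delta_rot": [[0, 0, 0], [0, 0, 0], [0, 0, 0], [0, 0, 0], [0, 0, 0], [0, 0, 0], [0, 0, 0], [0, 0, 0], [0, 0, 0], [0, 0, 0], [0, 0, 0], [0, 0, 0], [0, 0, 0], [0, 0, 0], [0, 0, 0], [0, 0, 0], [0, 0, 0], [0, 0, 0], [0, 0, 0], [0, 0, 0]], "grip": [-0.5, -0.5, -0.5, -0.5, -0.5, -0.5, -0.5, -0.5, -0.5, -0.5, -0.5, -0.5, -0.5, -0.5, -0.5, -0.5, -0.5, -0.5, -0.5, -0.5]}}

```text
clock: 35.67
tool_pos: [0.6445, -0.0724, 0.2773]
eef_rot: [0.675, 0.737, 0.0, -0.0]
contact_force: [0.1, 0.5, -2.1]
opening: 0.492
finger_force: 15.0
```

```bash
python3 go.py .6446 -.0734 .13 5
```

```text
t 35.67 pos [ 0.6445 -0.0724  0.2773] yaw 5.03 tilt [-2.e-04  5.e-04 -1.e+00] q [ 0.02  0.75  0.04  1.52 -0.04  0.87  0.16] open 0.492 F [ 0.1  0.5 -2.1] 15.0
shift tool [-1.100e-03  1.000e-04  1.473e-01] turn 0.03
```

Call:
{"api": "play_rows", "payload": {"translation": [[0, 0, 0.03], [0, 0, 0.035], [0, 0, 0.035], [0, 0, 0.02], [0, 0, 0.012], [0, 0, 0.007], [0, 0, 0.004], [0, 0, 0.002], [0, 0, 0.0015], [0, 0, 0.001], [0, 0, 0], [0, 0, 0]], "delta_rot": [[0, 0, 0], [0, 0, 0], [0, 0, 0], [0, 0, 0], [0, 0, 0], [0, 0, 0], [0, 0, 0], [0, 0, 0], [0, 0, 0], [0, 0, 0], [0, 0, 0], [0, 0, 0]], "grip": [-0.5, -0.5, -0.5, -0.5, -0.5, -0.5, -0.5, -0.5, -0.5, -0.5, -0.5, -0.5]}}

```text
clock: 37.17
tool_pos: [0.645, -0.0734, 0.1303]
eef_rot: [0.676, 0.737, 0.0, 0.0]
contact_force: [-1.0, -0.6, 3.9]
opening: 0.495
finger_force: 15.0
```

```bash
python3 go.py .6446 -.0734 .13 5
```

```text
t 37.17 pos [ 0.645  -0.0734  0.1303] yaw 4.96 tilt [ 7.e-04  0.e+00 -1.e+00] q [ 0.03  0.94  0.03  1.61 -0.04  0.59  0.16] open 0.495 F [-1.  -0.6  3.9] 15.0
shift tool [-0.     -0.0004  0.0003] turn -0.04
```

Call:
{"api": "play_rows", "payload": {"translation": [[0, 0, 0], [0, 0, 0], [0, 0, 0], [0, 0, 0], [0, 0, 0], [0, 0, 0], [0, 0, -0.015], [0, 0, -0.03], [0, 0, -0.035], [0, 0, -0.035], [0, 0, -0.035], [0, -0.03, -0.02], [0, -0.03, 0], [0, -0.03, 0], [0, -0.03, 0], [0, -0.03, 0], [0, -0.03, 0], [0, -0.02, 0], [0, 0, 0], [0, 0, 0]], "delta_rot": [[0, 0, 0], [0, 0, 0], [0, 0, 0], [0, 0, 0], [0, 0, 0], [0, 0, 0], [0, 0, 0], [0, 0, 0], [0, 0, 0], [0, 0, 0], [0, 0, 0], [0, 0, 0], [0, 0, 0], [0, 0, 0], [0, 0, 0], [0, 0, 0], [0, 0, 0], [0, 0, 0], [0, 0, 0], [0, 0, 0]], "grip": [0, 0.2, 0.4, 0.7, 1, 1, 1, 1, 1, 1, 1, 1, 1, 1, 1, 1, 1, 1, 1, 1]}}

```text
clock: 39.67
tool_pos: [0.4468, -0.0905, 0.3003]
eef_rot: [0.676, 0.737, 0.001, 0.001]
contact_force: [0.1, 0.1, -0.4]
opening: 0.998
finger_force: 0.0
```

```bash
cat > chk.py <<'E'
from fit import *
I={c:r.snapshot(c) for c in("top","side")}
a=cv2.resize(I["side"][150:310,270:430],None,fx=2.5,fy=2.5);b=cv2.resize(I["top"][140:230,170:390],None,fx=1.8,fy=1.8)
o=np.zeros((400,396,3),np.uint8);o[:b.shape[0],:b.shape[1]]=b;cv2.imwrite("pics/f1.png",np.hstack([a,o]))
yaw=.0878;k=np.array([.6325,.0641]);R2=R.from_euler("z",yaw).as_matrix()[:2,:2]
for n,y,w in[("rabbit",.138,-.17),("house",.046,.09),("mug",-.046,-.3),("vase",-.138,0)]:
    g=k+R2@[0,y]
    for d in r.silhouettes("top",n)[:3]:
        m=d["pixels"];ys,xs=np.nonzero(m);q=atz("top",[[xs.mean(),ys.mean()]],.07)[0]
        if np.hypot(*(q[:2]-g))>.045: continue
        p,f=fit(n,{"top":m},{"top":m&False},np.array([*g,.034,w]),n!="vase",False)
        print(n,p.round(4),round(f,3),"rack frame",(R2.T@(p[:2]-k)-[0,y]).round(4));break
E
python3 chk.py; python3 go.py
```

```text
rabbit [ 0.6225  0.2037  0.034  -0.1936] 0.085 rack frame [0.0022 0.0019]
house [0.6302 0.1107 0.034  0.1078] 0.061 rack frame [0.0018 0.0006]
mug [ 0.6384  0.0185  0.034  -0.3592] 0.053 rack frame [0.0018 0.    ]
vase [ 0.6463 -0.0735  0.034   0.    ] 0.083 rack frame [ 0.0017 -0.0003]
t 39.98 pos [ 0.446  -0.0905  0.2996] yaw 4.98 tilt [ 2.e-04  1.e-04 -1.e+00] q [ 0.08  0.48  0.03  2.07 -0.03  0.59  0.21] open 0.998 F [-0.8  0.2  0.4] 0.0
```

View pics/f1.png

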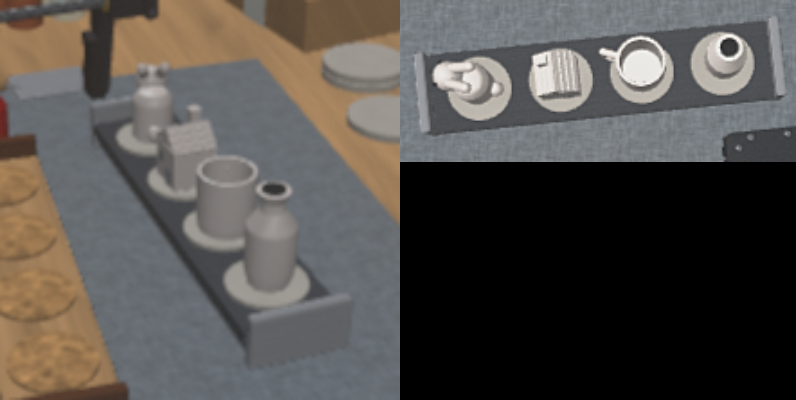

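All four stand upright on their discs, within about 3 mm of the middles: rabbit (460,85), house (557,77), mug (640,65) and vase (725,55) from left to right, the reverse of the drying rack. Handing in.

```bash
python3 -c "
from plant import r
print(r.finish_job())"
```

```text
the job is handed in; nothing more can be done
None
```

The job is handed in: all four pieces stand upright in reverse order on the kiln rack (left to right: rabbit, house, mug, vase), each within about 3 mm of its disc's middle by the final top picture, and the arm never went near the jar, can or knife.

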